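# Seat the sample plate and hold the spring arm over it

### The arm

A 6-joint arm with a two-finger parallel gripper is mounted at the origin on the work surface. World frame = base frame: x ahead of the robot, y to its left, z up, the work surface at z = 0. Lengths are in m, angles in rad, forces in N, time in s.
With the tool pointing down it reaches from about 0.35 to 0.725 m from the base axis. Payload 4.3 kg.
Tool frame: the origin (TCP) lies midway between the tips of the shut fingers; the grasp point (between the pads) lies 19 mm behind it; z points along the fingers, y is the direction in which the jaws open and shut (so a half turn about z gives the same grasp; the last joint's range is limited). The gripper opens to 85 mm and grips with 20 to 120 N. Pads are 22 mm wide; open, the fingers measure 114 mm over their backs; the gripper's body (76 mm by 85 mm) begins 54 mm behind the grasp point. The pads swing forward as they close: fully open they stand 13 mm farther back than shut.
Start: joints at [-1.219, 0.377, 0.081, 1.274, 0, 1.46], TCP at [0.256, -0.515, 0.231] pointing down, gripper open.
Joint ranges: [-2.72, 2.72], [-0.84, 1.66], [-1.02, 1.22], [-1.77, 2.12], [-1.37, 1.28], [-3.14, 3.14]. Speed limits (rad/s): [2.57, 2.57, 3.14, 3.14, 3.14, 3.14].

### API

Orientations are given as a unit quaternion [x, y, z, w].
In Python, from bench import env gives the robot as it stands. The module is installed in compiled form; this text tells all that it offers.
- The arm moves only by the tool jog_arm, never from a script. Its argument "increments" is a list of rows, each a list of 7 numbers: the opening, from 0 (shut) to 1 (fully open), then the shift along the tool's x, y, z in cm, then the turn, a rotation vector about the tool's x, y, z in degrees. A call has exactly 8 rows; each row shifts and turns the pose as measured when the row begins, along the tool's axes as they then stand; what a row does not reach is not made up. A row lasts 1/12 s, in which the tool goes at most 41.7 mm and 7.16 degrees, less where a joint would pass 70% of its speed; a pose out of reach is approached as far as the arm can. A call with a gripper value outside its range is refused whole. The fingers move at their own pace and stop on an object; the grip force is fixed at half the most. Time passes only in rows, so rows that do not move let the fingers close, or fill a call up. It gives the time, the measured TCP pose, the force and the opening at its end, in the units of the state.
- env.observe(): the state, without advancing time (a new reading comes with each control period).
- env.read_camera(name): name is "scene" or "side" or "wrist"; returns the picture (384x512x3 uint8, blue, green, red); there is no depth.
- env.get_calibration(name): a dict with "intrinsics" (3x3 intrinsics, pixels), "k1" (the pictures are not rectified: a ray, as slopes to the right and down, at radius r is drawn at 1 + k1 r^2 times it, then the intrinsics apply), "R" (3x3) and "t" (3): a world point X has camera coordinates R X + t. Camera axes: x right, y down, z forward; pixel columns grow to the right and rows downward; lengths in m; the calibration is good to about 2 mm. A picture is of the moment at which its call begins: read the wrist's pose just before it. get_calibration takes no time and is no camera call; for the wrist camera it gives the pose at the moment of the call.
- env.job_done(): hands the job in, once; it reports no verdict.
The state is a dict: "t": time; "qpos": joint angles; "dq": joint speeds; "joint_efforts": joint torques, N m; "eef_pos": TCP position; "tcp_rot": TCP orientation; "wrist_force": force on the tool from outside, world axes, zero at the start; "wrist_torque": the same for the moment, N m; "width": opening from 0.0 (shut) to 1.0 (fully open).
Only numpy, scipy, OpenCV 4.12 (cv2) and the standard library are available. Lean on these libraries where they do the work, as an engineer would, in place of code of your own. Each camera call takes 0.05 s, during which the arm holds its last target.

### The job

Lower the aluminium sample plate (its upright rib is the handle) over the two pins of the black reading stand until it lies flush on the base, with its glass disc towards the arm's pillar, and let go of it. Then swing the stand's spring-loaded reading arm (its upright knob is the handle) over the disc all the way to its stop, and finish while holding it there: it springs back if released, so do not let go at the end. Leave the plate seated, and the glassware and other things on the bench standing where they are.

Things in the scene. Friction and masses are not known exactly. Their poses are not given: they have to be found in the camera images.
- stand: fixed reading stand: black steel slab 120 (x) x 330 (y) x 15 mm. Origin at bench level under the centre of the plate's seat; slab runs from y = -235 to +95 mm, z up. Two upright 8 mm steel pins with tapered tips at (x, y) = (-30, 65) and (30, -45) mm rise 19 mm above the slab. Arm's pillar at (0, -185) mm; two 12 mm posts beside it, 60 mm above the bench, are the arm's rest and stop
- seat (a point): point on the stand's top face (15 mm above the bench) where the plate's origin lies when it is fully seated on the pins; axes as the stand's
- plate: loose aluminium sample plate, 90 (x) x 160 (y) x 6 mm, 0.2 to 0.4 kg, lying flat. Origin at the centre of its underside, z up. Two through holes, 10.5 mm wide, at (x, y) = (-30, 65) and (30, -45) mm. Upright grip rib in the middle, 12 mm thick (x), 50 long (y), top 44 mm above the underside. Seated, its x and y axes point as the stand's (turned half round, holes miss the pins)
- disc (a point): centre of the top of the glass disc (30 mm wide, 3 mm thick, fixed on the plate), at (0, -55, 9) mm in the plate's frame; on the seated plate it lies towards the arm's pillar
- swing (a joint): spring-return arm's angle about its upright pivot: 0 at rest, 1.1 rad at its stop, growing clockwise from above. At 0 the arm points 1.1 rad anticlockwise from the stand's +y (out to its -x side); at 1.1 along +y, its head over the disc. The spring always pulls to 0: at the knob 3 N at rest, 6 N at the stop. It passes clear above the seated plate, disc and pins, and beside the rib
- pivot (a point): point on the arm's pivot axis, fixed to the stand at (0, -185, 46) mm in its frame; axes as those of the stand
- knob (a point): middle of the arm's upright round black knob (18 mm wide), 130 mm from the pivot axis, 82 mm above the bench; the free knob runs from 57 to 102 mm above the bench; moves with the arm. Below it is the black reading head, 36 mm wide, underside 41 mm above the bench
- flask: conical glass flask, 76 mm wide at the foot, 118 mm tall; origin at its underside; not part of the job
- beaker: glass beaker, 68 mm wide, 90 mm tall; origin at its underside; not part of the job
- boss: metal boss-head clamp block 22 x 50 x 26 mm with a thumbscrew; origin at its underside; not part of the job
- spatula: thin double-ended steel lab spatula, 157 mm long, 5 mm thick, lying flat; origin under its middle; not part of the job
- stopper: black rubber stopper, 34 mm wide, 30 mm tall; origin at its underside; not part of the job
- reagent: brown glass bottle, 60 mm wide, 130 mm tall; origin at its underside; not part of the job
- jar: small glass jar with white cap, 56 mm wide, 70 mm tall; origin at its underside; not part of the job
Not all that is in view belongs to the job. What is meant by the plate is not blue, and is the smaller of those in its own colour.

How it is judged:
On the way, in this order (a step that is already met when the one before it is completed fails the run):
1. the plate lies flush on the stand over both pins, disc towards the pillar, and is let go (horizontal distance between plate and seat below 0.004 m and z of plate in the frame of seat between -0.0025 and 0.0025 m and angle between the z axis of plate and the z axis of stand, either way round below 0.03 rad and angle between the y axis of plate and the y axis of stand, either way round below 0.08 rad and y of disc in the frame of seat below -0.04 m and contact force between each of the fingers, the arm and plate below 0.1 N), for 0.2 s.
2. the arm is wound to its stop by the robot (value of joint swing above 1.04 rad and contact force between any of the fingers, the arm and swing above 1.5 N), for 0.2 s.
At the end, for the whole second after the job is handed in: The robot still pushes on the arm (more than 1.5 N) and holds it within 0.06 rad of its stop at 1.1 rad; the plate, untouched, lies flush on the stand (within 2.5 mm in height, 4 mm sideways, 0.03 rad level, 0.08 rad turned) with the disc on the pillar's side (all of step 1 and all of step 2); the arm keeps its last pose, push and grip.
It fails at once if a bystander (flask, beaker, boss clamp, spatula, stopper, brown bottle, jar) is shifted by more than 40 mm (distance of any of flask, beaker, boss, spatula, stopper, reagent, jar from where it was at the start of the episode above 0.04 m).
It fails at once if the flask, beaker, brown bottle or jar is knocked over (angle between any of flask, beaker, reagent, jar's own z axis and vertical above 0.6 rad).
It also fails if it takes over 53 s, if anything falls off the work surface, if the arm or the gripper's body presses on something with over 40 N, if the wrist force passes 120 N, or if a joint passes its speed limit or range.

## Working session

There is one attempt and no reset: what is moved stays moved. The work goes in short steps, Python scripts to look and compute and a tool call to move; the robot and the scene stay as the last step left them, time stands still between calls to the robot, and variables do not carry over. Pictures are saved under pics/ and viewed, and the job is handed in when it is done.

Besides the shell and the picture viewer there is one more tool, called after "Emit:" as name(argument=value, ...), one argument or row to a line, values as JSON. jog_arm: Moves the arm, as the interface text tells. Its arguments: {"type":"object","properties":{"increments":{"type":"array","items":{"type":"array","items":{"type":"number"}}}},"required":["increments"]}

```bash
mkdir -p pics; ls
cat > h.py <<'E'
import numpy as np, cv2
from bench import env
def cal(n): return env.get_calibration(n)
def pix(c,X):
    X=np.atleast_2d(X); P=X@np.array(c['R']).T+np.array(c['t']); s=P[:,:2]/P[:,2:]; r2=(s**2).sum(1,keepdims=True)
    s=s*(1+c['k1']*r2); K=np.array(c['intrinsics']); return s@K[:2,:2].T+K[:2,2]
def ray(c,uv):
    uv=np.atleast_2d(np.array(uv,float)).reshape(-1,1,2)
    s=cv2.undistortPoints(uv,np.array(c['intrinsics'],float),np.array([c['k1'],0,0,0,0.]),).reshape(-1,2)
    d=np.c_[s,np.ones(len(s))]; R=np.array(c['R']);t=np.array(c['t'])
    return -R.T@t, d@R
def onz(c,uv,z):
    o,d=ray(c,uv); return o+d*((z-o[2])/d[:,2])[:,None]
def snap(n,f):
    c=cal(n); im=env.read_camera(n); cv2.imwrite('pics/'+f,im); return c,im
E
python3 - <<'E'
from h import *
import pickle
d={}
for n in ['scene','side','wrist']:
    d[n]=snap(n,n+'0.png'); c=d[n][0]; print(n,c['k1'],np.round(c['intrinsics'],1).tolist(),'cam at',np.round(-np.array(c['R']).T@np.array(c['t']),3))
pickle.dump(d,open('d0.pkl','wb'))
s=env.observe();print(s)
E
```

```text
pics
scene -0.059164779726835676 [[442.9, 0.0, 255.9], [0.0, 442.9, 193.4], [0.0, 0.0, 1.0]] cam at [1.299 0.729 1.483]
side 0.010695766090860068 [[364.6, 0.0, 252.9], [0.0, 364.6, 196.8], [0.0, 0.0, 1.0]] cam at [-0.156 -0.812  0.814]
wrist -0.08084161620735521 [[319.5, 0.0, 256.9], [0.0, 319.5, 191.6], [0.0, 0.0, 1.0]] cam at [ 0.318 -0.484  0.373]
{'t': 0.15, 'qpos': array([-1.21928871e+00,  3.77933660e-01,  7.99491260e-02,  1.27438694e+00,
        3.60716087e-06,  1.46050805e+00]), 'dq': array([-2.43513405e-03, -2.10245703e-03,  5.02945212e-03, -5.36087983e-05,
       -6.90316157e-04, -2.39692765e-04]), 'joint_efforts': array([-3.93664868e-05, -4.64037859e+01,  2.70169455e+01,  1.39784432e-02,
       -2.21841419e-04, -7.64209688e-06]), 'eef_pos': array([ 0.25603814, -0.51430287,  0.2305599 ]), 'tcp_rot': array([ 9.73460989e-01,  2.28851659e-01, -9.29682265e-05, -7.82067947e-04]), 'wrist_force': array([-0.09846726, -0.37903847, -0.0863094 ]), 'wrist_torque': array([ 0.00108227,  0.00311155, -0.0148812 ]), 'width': 0.9980564113981151}
```

View pics/scene0.png

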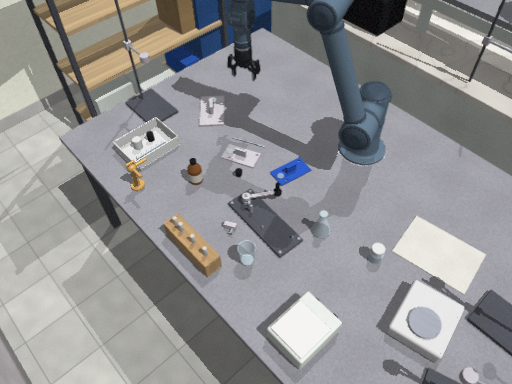

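View pics/side0.png

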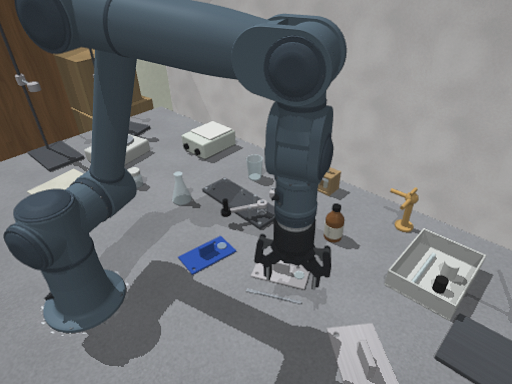

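View pics/wrist0.png

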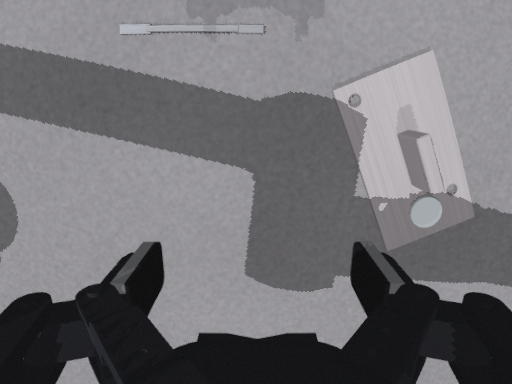

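The scene shows three plate-like candidates: a blue one at scene (290,171), a pale one near the spatula at (241,154), and another pale one at (212,110), which looks larger. I'll crop closer to check sizes.

Run:
```python
import pickle,cv2,numpy as np
from h import *
d=pickle.load(open('d0.pkl','rb'))
im=d['scene'][1]
cv2.imwrite('pics/sc_crop.png',cv2.resize(im[85:275,190:345],None,fx=3.1,fy=3.1,interpolation=cv2.INTER_CUBIC))
cv2.imwrite('pics/wr_crop.png',cv2.resize(d['wrist'][1][30:260,310:512],None,fx=2.5,fy=2.5,interpolation=cv2.INTER_CUBIC))
im=d['side'][1]
cv2.imwrite('pics/si_crop.png',cv2.resize(im[150:384,150:410],None,fx=2.5,fy=2.5,interpolation=cv2.INTER_CUBIC))
c=d['wrist'][0]
print(onz(c,[[333,91],[432,49],[475,214],[387,250]],0.006))
print(onz(c,[[354,100],[452,188],[426,212]],0.007))
print(onz(d['side'][0],[[355,367],[325,330],[375,325],[392,380]],0.006))
```

```text
[[ 0.36704027 -0.55353793  0.006     ]
 [ 0.45800389 -0.62970608  0.006     ]
 [ 0.32264884 -0.7906495   0.006     ]
 [ 0.23036278 -0.7132135   0.006     ]]
[[ 0.36926025 -0.57918445  0.007     ]
 [ 0.33650354 -0.74130415  0.007     ]
 [ 0.29592566 -0.7291067   0.007     ]]
[[ 0.32523083 -0.65863332  0.006     ]
 [ 0.36007682 -0.5538546   0.006     ]
 [ 0.45706701 -0.63893564  0.006     ]
 [ 0.3538366  -0.73403123  0.006     ]]
```

View pics/sc_crop.png

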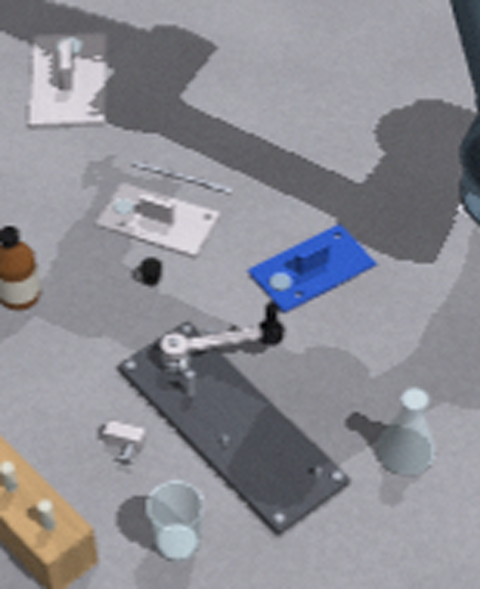

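View pics/si_crop.png

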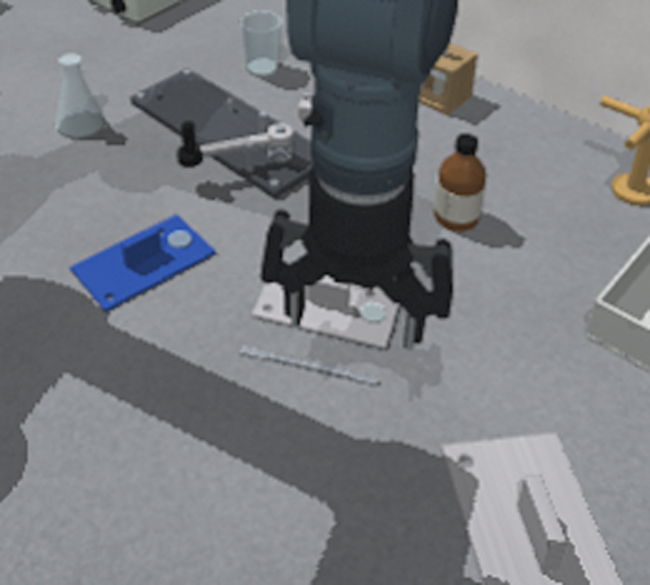

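View pics/wr_crop.png

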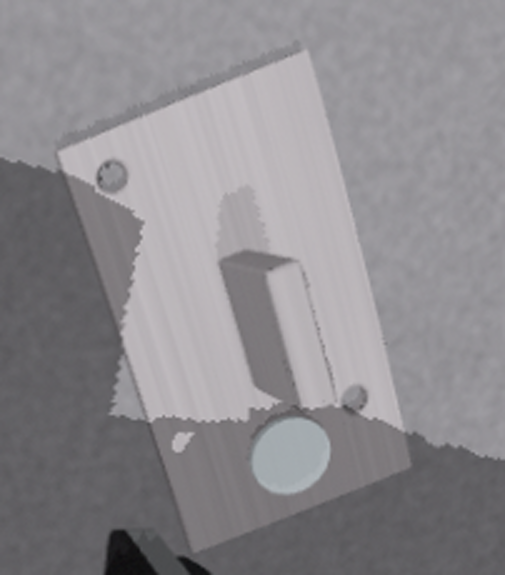

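Choice: the wrist view and side (375,350) show the larger pale plate (about 119 x 211 mm by rays). The blue one is excluded. The plate I want is the pale one at scene (241,154), which I'll verify by size.

Run:
```python
import pickle
from h import *
d=pickle.load(open('d0.pkl','rb'))
c=d['scene'][0]
f=lambda L:np.array(L)/3.1+[190,85]
P=onz(c,f([[118,184],[220,212],[207,255],[97,226]]),0.006);print('plate',P.round(3),np.linalg.norm(np.diff(P,axis=0),axis=1),P.mean(0))
print('disc,hole',onz(c,f([[123,205],[208,215]]),0.009))
S=onz(c,f([[188,322],[349,481],[280,533],[120,367]]),0.015);print('stand',S.round(3),np.linalg.norm(np.diff(S,axis=0),axis=1))
print('pillar top',onz(c,f([[173,343]]),0.06),'knob',onz(c,f([[272,310]]),0.102),onz(c,f([[272,333]]),0.05))
print('pins',onz(c,f([[224,440],[313,468]]),0.03))
for n,p in dict(flask=(405,465),beaker=(175,545),boss=(122,440),stopper=(150,280),bottle=(22,300),spat=(180,178)).items(): print(n,onz(c,f([p]),0.0).round(3))
print('spat ends',onz(c,f([[133,164],[231,190]]),0.005))
```

```text
plate [[ 0.437 -0.43   0.006]
 [ 0.366 -0.284  0.006]
 [ 0.436 -0.235  0.006]
 [ 0.514 -0.387  0.006]] [0.1630602  0.08555315 0.1703523 ] [ 0.43840788 -0.33393153  0.006     ]
disc,hole [[ 0.46145874 -0.39005507  0.009     ]
 [ 0.38434957 -0.28927484  0.009     ]]
stand [[ 0.543 -0.158  0.015]
 [ 0.567  0.168  0.015]
 [ 0.682  0.162  0.015]
 [ 0.66  -0.164  0.015]] [0.32694087 0.1150483  0.32615462]
pillar top [[ 0.60370821 -0.11844049  0.06      ]] knob [[ 0.49532984 -0.04567229  0.102     ]] [[ 0.4924174  -0.04690651  0.05      ]]
pins [[0.64542892 0.02333708 0.03      ]
 [0.59325513 0.12980654 0.03      ]]
flask [[0.49  0.195 0.   ]]
beaker [[0.781 0.08  0.   ]]
boss [[ 0.728 -0.082  0.   ]]
stopper [[ 0.523 -0.26   0.   ]]
bottle [[ 0.678 -0.356  0.   ]]
spat [[ 0.358 -0.38   0.   ]]
spat ends [[ 0.39290395 -0.44728266  0.005     ]
 [ 0.32274529 -0.30563246  0.005     ]]
```

Sizes match (163-170 x 86 mm against 160 x 90), so this is the right plate. Moving above it.

Emit:
jog_arm(
  increments=[
    [1,3,-1,0,0,0,0],
    [1,3,-1,0,0,0,0],
    [1,3,-1,0,0,0,0],
    [1,3,-1,0,0,0,0],
    [1,3,-1,0,0,0,0],
    [1,3,-1,0,0,0,0],
    [1,3,-1,0,0,0,0],
    [1,3,-1,0,0,0,0],
  ],
)

```text
t: 0.82
eef_pos: [0.4372, -0.3334, 0.2267]
tcp_rot: [0.975, 0.222, -0.002, -0.003]
wrist_force: [0.1, -0.3, -0.3]
width: 1.005
```

Emit:
jog_arm(
  increments=[
    [1,0,0,0,0,0,-7],
    [1,0,0,0,0,0,-7],
    [1,0,0,0,0,0,-7],
    [1,0,0,0,0,0,-7],
    [1,0,0,0,0,0,-7],
    [1,0,0,0,0,0,-7],
    [1,0,0,0,0,0,-7],
    [1,0,0,0,0,0,-7],
  ],
)

```text
t: 1.48
eef_pos: [0.4416, -0.3241, 0.2235]
tcp_rot: [0.748, 0.664, 0.0, -0.007]
wrist_force: [-0.9, 0.2, 0.2]
width: 1.003
```

Emit:
jog_arm(
  increments=[
    [1,0,0,0,0,0,-7],
    [1,0,0,0,0,0,-7],
    [1,0,0,0,0,0,-7],
    [1,0,0,0,0,0,-7],
    [1,0,0,0,0,0,-6],
    [1,0,0,0,0,0,0],
    [1,0,0,0,0,0,0],
    [1,0,0,0,0,0,0],
  ],
)

```text
t: 2.15
eef_pos: [0.4399, -0.3224, 0.2206]
tcp_rot: [0.515, 0.857, 0.003, -0.01]
wrist_force: [0.2, 0.1, 0.2]
width: 1.003
```

```bash
cat >> h.py <<'E'
from scipy.spatial.transform import Rotation as Ro
def st():
    s=env.observe(); R=Ro.from_quat(s['tcp_rot']).as_matrix()
    print('t',round(s['t'],2),'p',s['eef_pos'].round(4),'yaw',round(np.degrees(np.arctan2(R[1,0],R[0,0])),2),'tilt',np.degrees(R[:2,2]).round(2),'F',s['wrist_force'].round(1),'w',round(s['width'],3),'q',s['qpos'].round(2))
    return s,R
def delta(target,yaw):
    s,R=st(); d=R.T@(np.array(target)-s['eef_pos'])*100
    cy=np.radians(yaw); T=np.array([[np.cos(cy),np.sin(cy),0],[np.sin(cy),-np.cos(cy),0],[0,0,-1.]])
    print('shift cm (tool)',d.round(2),'turn deg',np.degrees(Ro.from_matrix(R.T@T).as_rotvec()).round(2))
E
python3 - <<'E'
from h import *
import pickle
st(); d=snap('wrist','w1.png'); pickle.dump(d,open('w1.pkl','wb'))
E
```

```text
t 2.15 p [ 0.4399 -0.3224  0.2206] yaw 117.98 tilt [-0.77  0.87] F [0.2 0.1 0.2] w 1.003 q [-0.75  0.34 -0.    1.25  0.    0.33]
```

View pics/w1.png

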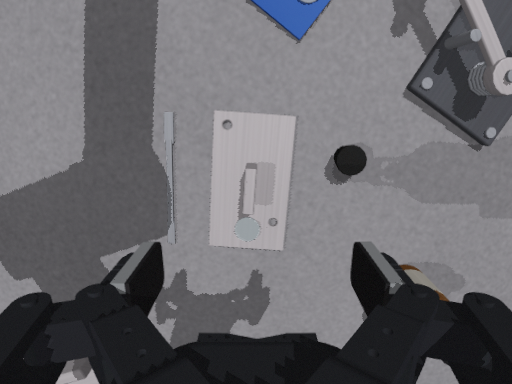

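The wrist view shows the plate centred near (252,180), with the disc at (248,230) and holes at (227,125) and (273,222). The spatula is at (170,180) and the stopper at (350,160).

```bash
cat >> h.py <<'E'
def plate_rect(c,im,z,roi,lo=150,S=40):
    hsv=cv2.cvtColor(im,cv2.COLOR_BGR2HSV); m=((hsv[...,2]>lo)&(hsv[...,1]<S)).astype(np.uint8)*255
    M=np.zeros_like(m); x0,y0,x1,y1=roi; M[y0:y1,x0:x1]=m[y0:y1,x0:x1]
    M=cv2.morphologyEx(M,cv2.MORPH_OPEN,np.ones((3,3)))
    cs,_=cv2.findContours(M,cv2.RETR_EXTERNAL,cv2.CHAIN_APPROX_NONE); k=max(cs,key=cv2.contourArea)
    W=onz(c,k.reshape(-1,2),z)[:,:2]
    r=cv2.minAreaRect((W*1000).astype(np.float32)); return k,W,r
E
python3 - <<'E'
from h import *
import pickle
c,im=pickle.load(open('w1.pkl','rb'))
cv2.imwrite('pics/w1c.png',cv2.resize(im[95:265,190:310],None,fx=3.5,fy=3.5,interpolation=cv2.INTER_CUBIC))
g=im[95:265,190:310]; print(im[130,250],im[180,300],im[200,220])
for lo in (140,150,160):
    k,W,r=plate_rect(c,im,0.006,(195,95,310,265),lo); print(lo,r, cv2.boundingRect(k))
E
```

```text
[177 173 178] [139 136 137] [173 170 174]
140 ((442.1514587402344, -344.6121826171875), (127.57368469238281, 207.76364135742188), 25.07728385925293) (195, 95, 115, 170)
150 ((440.8227233886719, -342.7901306152344), (90.51229858398438, 160.53379821777344), 23.877729415893555) (209, 110, 87, 140)
160 ((440.9053649902344, -342.8240661621094), (89.43202209472656, 159.72772216796875), 23.793569564819336) (210, 111, 86, 139)
```

View pics/w1c.png

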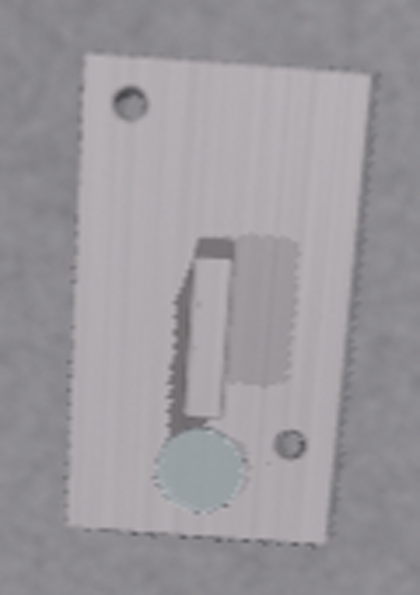

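Run:
```python
from h import *
delta([.441,-.343,.013],113.8)
```

```text
t 2.2 p [ 0.4399 -0.3224  0.2205] yaw 117.99 tilt [-0.77  0.87] F [ 0.2 -0.4  1.3] w 1.002 q [-0.75  0.34 -0.    1.25  0.    0.33]
shift cm (tool) [-2.28 -0.77 20.72] turn deg [-0.32 -1.12  4.2 ]
```

Emit:
jog_arm(
  increments=[
    [1,-1.1,-0.4,0,-0.2,-0.6,2.1],
    [1,-1.1,-0.4,0,-0.1,-0.5,2.1],
    [1,0,0,2,0,0,0],
    [1,0,0,2,0,0,0],
    [1,0,0,2,0,0,0],
    [1,0,0,2,0,0,0],
    [1,0,0,2,0,0,0],
    [1,0,0,2,0,0,0],
  ],
)

```text
t: 2.87
eef_pos: [0.4471, -0.3509, 0.102]
tcp_rot: [0.553, 0.833, -0.001, 0.007]
wrist_force: [-0.3, -0.1, -0.3]
width: 1.001
```

Run:
```python
from h import *
delta([.441,-.343,.013],113.8)
```

```text
t 2.87 p [ 0.4471 -0.3509  0.102 ] yaw 112.84 tilt [ 0.59 -0.59] F [-0.3 -0.1 -0.3] w 1.001 q [-0.78  0.42 -0.2   0.94 -0.    0.4 ]
shift cm (tool) [ 1.08 -0.3   8.89] turn deg [ 0.31  0.78 -0.96]
```

Emit:
jog_arm(
  increments=[
    [1,1.0,-0.3,0,0.3,0.8,-0.9],
    [1,0,0,0,0,0,0],
    [1,0,0,1.5,0,0,0],
    [1,0,0,1.5,0,0,0],
    [1,0,0,1.0,0,0,0],
    [1,0,0,0,0,0,0],
    [1,0,0,0,0,0,0],
    [1,0,0,0,0,0,0],
  ],
)

```text
t: 3.53
eef_pos: [0.4392, -0.3411, 0.063]
tcp_rot: [0.548, 0.837, 0.001, -0.002]
wrist_force: [0.3, 0.2, -0.5]
width: 1.004
```

Run:
```python
from h import *
delta([.441,-.343,.013],113.8)
snap('wrist','w2.png'); snap('side','s2.png')
```

```text
t 3.53 p [ 0.4392 -0.3411  0.063 ] yaw 113.57 tilt [-0.14  0.16] F [ 0.3  0.2 -0.5] w 1.004 q [-0.77  0.45 -0.26  0.86  0.    0.38]
shift cm (tool) [-0.26  0.1   5.  ] turn deg [-0.06 -0.2  -0.23]
```

View pics/w2.png

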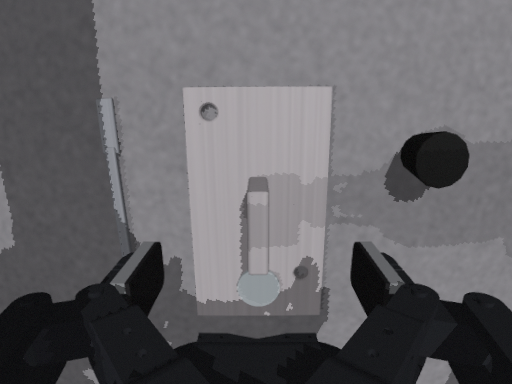

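The rib at (258,230) is centred between the fingers at columns 150 and 365, parallel to them. Descending and closing.

Emit:
jog_arm(
  increments=[
    [1,-0.2,0.1,1.2,0,0,-0.2],
    [1,0,0,1.3,0,0,0],
    [1,0,0,1.3,0,0,0],
    [1,0,0,1.0,0,0,0],
    [1,0,0,0,0,0,0],
    [1,0,0,0,0,0,0],
    [0,0,0,0,0,0,0],
    [0,0,0,0,0,0,0],
  ],
)

```text
t: 4.3
eef_pos: [0.444, -0.3456, 0.0144]
tcp_rot: [0.546, 0.838, -0.0, 0.002]
wrist_force: [-0.0, 0.4, 0.4]
width: 0.746
```

Emit:
jog_arm(
  increments=[
    [0,0,0,0,0,0,0],
    [0,0,0,0,0,0,0],
    [0,0,0,0,0,0,0],
    [0,0,0,0,0,0,0],
    [0,0,0,0,0,0,0],
    [0,0,0,0,0,0,0],
    [0,0,0,0,0,0,0],
    [0,0,0,0,0,0,0],
  ],
)

```text
t: 4.97
eef_pos: [0.4449, -0.3469, 0.0164]
tcp_rot: [0.546, 0.838, -0.001, 0.004]
wrist_force: [-0.1, -0.3, 0.1]
width: 0.126
```

Run:
```python
from h import *
st()
```

```text
t 4.97 p [ 0.4449 -0.3469  0.0164] yaw 113.81 tilt [ 0.28 -0.33] F [-0.1 -0.3  0.1] w 0.126 q [-0.77  0.51 -0.31  0.75 -0.    0.38]
```

Stopped at 0.126 × 85 ≈ 11 mm, consistent with the 12 mm rib. Lifting.

Emit:
jog_arm(
  increments=[
    [0,0,0,-1,0,0,0],
    [0,0,0,-1.5,0,0,0],
    [0,0,0,-2,0,0,0],
    [0,0,0,-2,0,0,0],
    [0,0,0,-2.5,0,0,0],
    [0,0,0,-3,0,0,0],
    [0,0,0,-3,0,0,0],
    [0,0,0,-2,0,0,0],
  ],
)

```text
t: 5.63
eef_pos: [0.4369, -0.3385, 0.1865]
tcp_rot: [0.546, 0.838, 0.002, -0.009]
wrist_force: [1.1, -0.3, -3.5]
width: 0.127
```

Run:
```python
from h import *
import pickle
st(); d=snap('wrist','w3.png');pickle.dump(d,open('w3.pkl','wb'))
print('stand goal est'); delta([.6175,.066,.2],85.8)
```

```text
t 5.63 p [ 0.4369 -0.3385  0.1865] yaw 113.81 tilt [-0.73  0.75] F [ 1.1 -0.3 -3.5] w 0.127 q [-0.77  0.36 -0.06  1.17  0.    0.38]
stand goal est
t 5.68 p [ 0.4384 -0.34    0.1903] yaw 113.81 tilt [-0.48  0.51] F [0.3 0.1 0.2] w 0.124 q [-0.77  0.36 -0.05  1.17  0.    0.38]
shift cm (tool) [29.92 32.77 -0.76] turn deg [-0.4  -0.59 28.01]
```

View pics/w3.png

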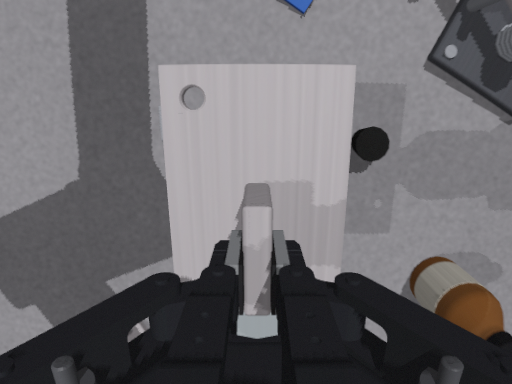

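The plate is held level: its front edge is square at rows 65 and its left hole is at (193,97). Next I'll carry it to about 18 cm short of the seat, aligned, so the wrist camera sees the pins.

Emit:
jog_arm(
  increments=[
    [0,1.75,3.05,-0.1,0,0,0],
    [0,1.75,3.05,-0.1,0,0,0],
    [0,1.75,3.05,-0.1,0,0,0],
    [0,1.75,3.05,-0.1,0,0,0],
    [0,1.75,3.05,-0.1,0,0,0],
    [0,1.75,3.05,-0.1,0,0,0],
    [0,1.75,3.05,-0.1,0,0,0],
    [0,1.75,3.05,-0.1,0,0,0],
  ],
)

```text
t: 6.35
eef_pos: [0.6072, -0.1123, 0.1978]
tcp_rot: [0.553, 0.833, -0.002, -0.006]
wrist_force: [1.1, -0.7, -3.7]
width: 0.127
```

Emit:
jog_arm(
  increments=[
    [0,0,0,0,0,-0.3,7],
    [0,0,0,0,0,-0.3,7],
    [0,0,0,0,0,0,7],
    [0,0,0,0,0,0,7],
    [0,0,0,0,0,0,0],
    [0,0,0,0,0,0,0],
    [0,0,0,0,0,0,0],
    [0,0,0,0,0,0,0],
  ],
)

```text
t: 7.02
eef_pos: [0.6073, -0.1004, 0.19]
tcp_rot: [0.738, 0.675, -0.007, -0.007]
wrist_force: [0.5, 0.3, -3.7]
width: 0.124
```

Run:
```python
from h import *
import pickle
st(); d=snap('wrist','w4.png');pickle.dump(d,open('w4.pkl','wb'))
st()
d=snap('scene','sc4.png');pickle.dump(d,open('sc4.pkl','wb'))
```

```text
t 7.02 p [ 0.6073 -0.1004  0.19  ] yaw 84.88 tilt [-1.15  0.1 ] F [ 0.5  0.3 -3.7] w 0.124 q [-0.26  0.49  0.15  1.25 -0.    1.4 ]
t 7.07 p [ 0.6073 -0.1004  0.19  ] yaw 84.86 tilt [-1.15  0.1 ] F [-0.4  0.1 -3.2] w 0.122 q [-0.27  0.49  0.15  1.25 -0.    1.4 ]
```

View pics/w4.png

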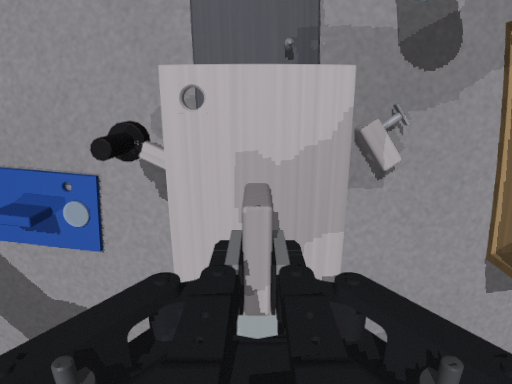

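View pics/sc4.png

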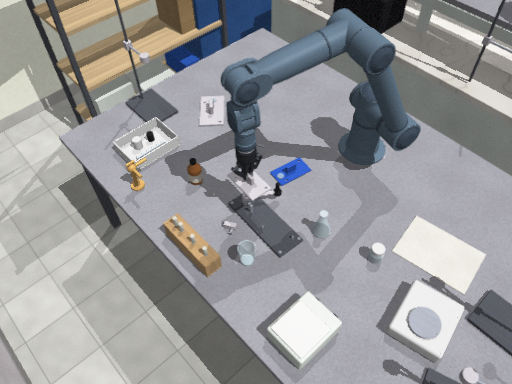

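The wrist view shows only the near pin, at (289,48); the held plate hides the rest. I'll shift aside toward the robot so that both pins show to the right of the plate.

Emit:
jog_arm(
  increments=[
    [0,1.6,-1.9,0,0,0,0],
    [0,1.6,-1.9,0,0,0,0],
    [0,1.6,-1.9,0,0,0,0],
    [0,1.6,-1.9,0,0,0,0],
    [0,1.6,-1.9,0,0,0,0],
    [0,1.6,-1.9,0,0,0,0],
    [0,1.6,-1.9,0,0,0,0],
    [0,0,0,0,0,0,0],
  ],
)

```text
t: 7.78
eef_pos: [0.481, 0.0244, 0.1922]
tcp_rot: [0.738, 0.675, -0.005, -0.006]
wrist_force: [-0.8, -0.1, -4.0]
width: 0.126
```

Run:
```python
from h import *
import pickle
st(); d=snap('wrist','w5.png');pickle.dump(d,open('w5.pkl','wb'))
delta([.47,.03,.19],85.8)
```

```text
t 7.78 p [0.481  0.0244 0.1922] yaw 84.85 tilt [-0.91  0.07] F [-0.8 -0.1 -4. ] w 0.126 q [-0.08  0.22 -0.24  1.13 -0.    1.58]
t 7.83 p [0.4829 0.023  0.1924] yaw 84.81 tilt [-0.78 -0.03] F [ 0.8  0.9 -3.4] w 0.134 q [-0.08  0.22 -0.24  1.13 -0.    1.58]
shift cm (tool) [ 0.58 -1.34  0.26] turn deg [-0.77  0.09 -0.99]
```

View pics/w5.png

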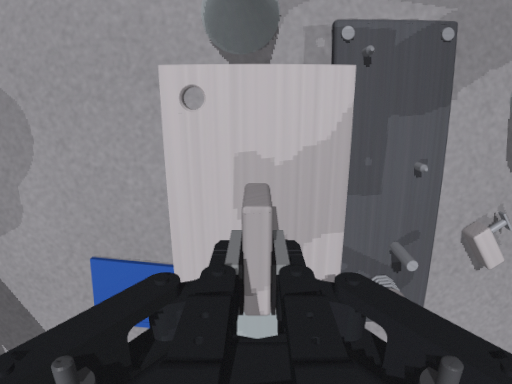

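Both pins now show, at (370,49) and (422,168). The slab's end corners are at (333,22) and (455,20). I'll zoom in.

Run:
```python
from h import *
import pickle
c,im=pickle.load(open('w5.pkl','rb'))
a=cv2.resize(im[30:70,350:390],None,fx=9,fy=9,interpolation=cv2.INTER_CUBIC)
b=cv2.resize(im[150:190,402:442],None,fx=9,fy=9,interpolation=cv2.INTER_CUBIC)
cv2.imwrite('pics/w5c.png',np.hstack([a,b]))
```

```text
(no output)
```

View pics/w5c.png

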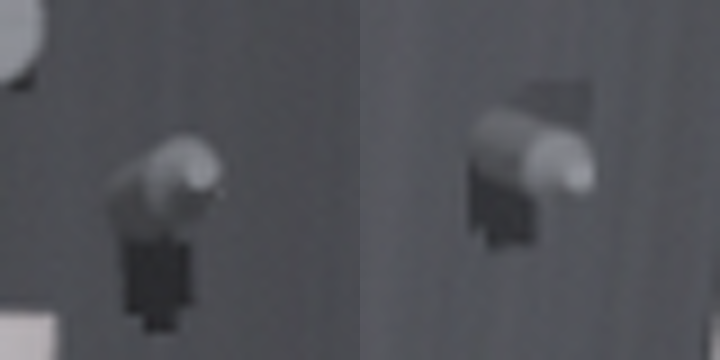

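```bash
cat > fit.py <<'E'
from h import *
def stand_fit(A,B):
    A=np.array(A[:2]);B=np.array(B[:2]); d=A-B; l=np.array([-60.,110.])/1000
    ang=np.arctan2(d[1],d[0])-np.arctan2(l[1],l[0]); R=np.array([[np.cos(ang),-np.sin(ang)],[np.sin(ang),np.cos(ang)]])
    o=(A+B)/2-R@np.array([0,.010]); return o,ang,np.linalg.norm(d)
E
python3 - <<'E'
from fit import *
import pickle
c,im=pickle.load(open('w5.pkl','rb'))
T=onz(c,[[371.7,48.4],[425.7,169.2]],.034); Bs=onz(c,[[363.4,52],[416.5,165]],.015)
for P in (T,Bs):
    o,a,n=stand_fit(*P); print(P.round(4).tolist(),'len',n,'(exp .1253) seat',o.round(4),'yaw',np.degrees(a)+90)
E_=onz(c,[[333,22.5],[455,20.5],[361,170],[440,170]],.015);print('corners',E_)
# plate in hand: front edge & hole
cw,iw=pickle.load(open('w3.pkl','rb'))
E
```

```text
[[0.591, 0.1309, 0.034], [0.6436, 0.0168, 0.034]] len 0.12560346985900936 (exp .1253) seat [0.6167 0.0639] yaw 86.15615032767873
[[0.5894, 0.1306, 0.015], [0.6433, 0.0173, 0.015]] len 0.12548249063112749 (exp .1253) seat [0.6158 0.064 ] yaw 86.83682391409735
corners [[0.5617877  0.15882622 0.015     ]
 [0.6788348  0.15441763 0.015     ]
 [0.58533177 0.0167742  0.015     ]
 [0.66883316 0.00997231 0.015     ]]
```

Two independent heights agree: the pin spacing is 125.5 mm against 125.3 expected, and the seat is near (0.616,0.064), yaw about 86.3°. Next I'll measure the plate in the hand.

```bash
cat >> h.py <<'E'
def sub(g,p0,p1,n,half=6):
    # edge points across the segment p0->p1 : strongest gradient along the normal
    p0=np.array(p0,float);p1=np.array(p1,float);t=(p1-p0)/np.linalg.norm(p1-p0);nn=np.array([-t[1],t[0]]);out=[]
    for f in np.linspace(0,1,n):
        q=p0+f*(p1-p0); s=np.arange(-half,half+.01,.25); X=q+s[:,None]*nn
        v=cv2.remap(g,X[:,0].astype(np.float32)[None],X[:,1].astype(np.float32)[None],cv2.INTER_LINEAR)[0].astype(float)
        d=np.abs(np.convolve(v,np.r_[np.ones(4),-np.ones(4)],'valid')); out.append(X[np.argmax(d)+3]+nn*.125)
    return np.array(out)
E
python3 - <<'E'
from h import *
import pickle
c,im=pickle.load(open('w5.pkl','rb'))
g=cv2.GaussianBlur(cv2.cvtColor(im,cv2.COLOR_BGR2GRAY),(3,3),0)
a=cv2.resize(im[55:290,150:365],None,fx=2.5,fy=2.5,interpolation=cv2.INTER_CUBIC);cv2.imwrite('pics/w5p.png',a)
# TCP frame at w5 : use tcp pose at t 7.78
p=np.array([0.481,0.0244,0.1922]);
E
python3 - <<'E'
from h import *
c=env.get_calibration('wrist'); s=env.observe(); R=Ro.from_quat(s['tcp_rot']).as_matrix()
Rc=np.array(c['R']);o=-Rc.T@np.array(c['t'])
print('cam in tcp',(R.T@(o-s['eef_pos'])).round(4).tolist()); print((Rc@R).round(4).tolist())
E
```

```text
cam in tcp [0.0684, 0.0008, -0.1426]
[[-0.0, 1.0, 0.0001], [-0.9627, 0.0, -0.2707], [-0.2707, -0.0002, 0.9627]]
```

View pics/w5p.png

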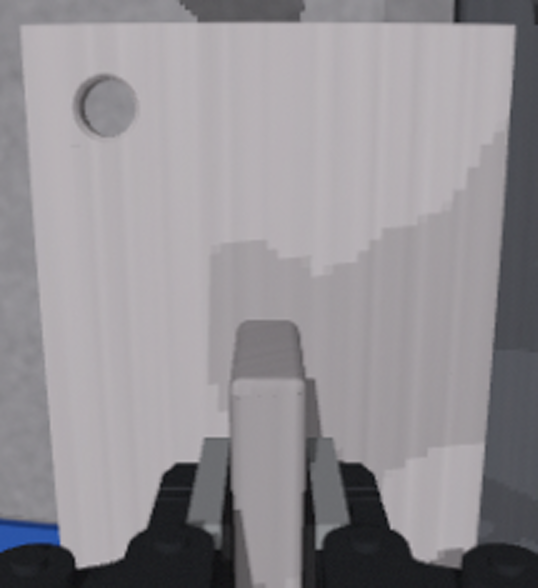

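Run:
```python
from h import *
import pickle
c,im=pickle.load(open('w5.pkl','rb'))
g=cv2.GaussianBlur(cv2.cvtColor(im,cv2.COLOR_BGR2GRAY),(3,3),0)
q=lambda x,y:(150+x/2.5-.3,55+y/2.5-.3)
Rt=np.array([[0,1,0],[-.9627,0,-.2707],[-.2707,0,.9627]]); oc=np.array([.0684,.0008,-.1426])
ct=dict(intrinsics=c['intrinsics'],k1=c['k1'],R=Rt,t=-Rt@oc)
for z in (.0095,.0104,.0115):
  T=lambda uv:onz(ct,uv,z)[:,:2]*1000
  F=T(sub(g,q(60,25),q(170,25),25)); F2=T(sub(g,q(310,25),q(440,25),25)); L=T(sub(g,q(25,80),q(50,460),40)); Rr=T(sub(g,q(512,80),q(484,440),40))
  F=np.vstack([F,F2])
  def line(P,ax):  # robust fit coordinate ax as function of other
      x=P[:,1-ax];y=P[:,ax]
      for _ in range(4):
          k=np.polyfit(x,y,1); r=y-np.polyval(k,x); m=abs(r)<max(2*np.std(r),.2); x,y=x[m],y[m]
      return k,np.std(r),len(x)
  print(z,'front',line(F,0),'L',line(L,1),'R',line(Rr,1)); 
  l,r=line(L,1)[0],line(Rr,1)[0]; print('  width at x=40',np.polyval(r,40)-np.polyval(l,40),'mid at x=0',(r[1]+l[1])/2)
  H=T([q(105,106)]); print('  hole',H)
```

```text
0.0095 front (array([-2.29167659e-05,  8.55213892e+01]), np.float64(0.0553320413764806), 50) L (array([-1.80660496e-03, -4.40201659e+01]), np.float64(0.0680859587658998), 40) R (array([6.88323658e-04, 4.55844706e+01]), np.float64(0.06082387359799245), 40)
  width at x=40 89.70443359012637 mid at x=0 0.7821523615157844
  hole [[ 70.88271816 -29.25612145]]
0.0104 front (array([-2.29167659e-05,  8.56226642e+01]), np.float64(0.05565942848714099), 50) L (array([-1.80660496e-03, -4.42860878e+01]), np.float64(0.06848880790651397), 40) R (array([6.88323658e-04, 4.58497287e+01]), np.float64(0.06118375463149648), 40)
  width at x=40 90.23561364107273 mid at x=0 0.7818204570292124
  hole [[ 70.8973796  -29.43395668]]
0.0115 front (array([-2.29167659e-05,  8.57464448e+01]), np.float64(0.0560595682890588), 50) L (array([-1.80660496e-03, -4.46111035e+01]), np.float64(0.06898117907837449), 40) R (array([6.88323658e-04, 4.61739331e+01]), np.float64(0.061623609228001364), 40)
  width at x=40 90.88483370334055 mid at x=0 0.7814147959900488
  hole [[ 70.91529913 -29.65131086]]
```

Plate in hand: width 90 mm, which confirms the height, with its origin at tool (+5.7, +0.7) mm and zero skew. The TCP target is therefore about (0.6152, 0.0584), yaw 86.4°.

Run:
```python
from h import *
delta([.6152,.0584,.16],86.4)
```

```text
t 7.83 p [0.4829 0.023  0.1924] yaw 84.81 tilt [-0.78 -0.03] F [ 0.8  0.9 -3.4] w 0.134 q [-0.08  0.22 -0.24  1.13 -0.    1.58]
shift cm (tool) [ 4.73 12.9   3.06] turn deg [-0.78  0.09 -1.59]
```

Emit:
jog_arm(
  increments=[
    [0,0.8,2.1,0.5,-0.4,0,-0.8],
    [0,0.8,2.1,0.5,-0.4,0,-0.8],
    [0,0.8,2.1,0.5,0,0,0],
    [0,0.8,2.1,0.5,0,0,0],
    [0,0.8,2.1,0.5,0,0,0],
    [0,0.8,2.1,0.5,0,0,0],
    [0,0,0,0,0,0,0],
    [0,0,0,0,0,0,0],
  ],
)

```text
t: 8.5
eef_pos: [0.6227, 0.059, 0.1624]
tcp_rot: [0.728, 0.685, 0.002, 0.005]
wrist_force: [0.4, 0.7, -4.3]
width: 0.127
```

Run:
```python
from h import *
delta([.6152,.0584,.10],86.4)
```

```text
t 8.5 p [0.6227 0.059  0.1624] yaw 86.49 tilt [ 0.59 -0.3 ] F [ 0.4  0.7 -4.3] w 0.127 q [-0.    0.5   0.09  1.15 -0.01  1.63]
shift cm (tool) [-0.08 -0.81  6.23] turn deg [0.6  0.26 0.09]
```

Emit:
jog_arm(
  increments=[
    [0,0,-0.7,0.5,0.5,0.2,0],
    [0,0,0,1,0,0,0],
    [0,0,0,1.2,0,0,0],
    [0,0,0,1.2,0,0,0],
    [0,0,0,1.2,0,0,0],
    [0,0,0,0.8,0,0,0],
    [0,0,0,0,0,0,0],
    [0,0,0,0,0,0,0],
  ],
)

```text
t: 9.17
eef_pos: [0.6104, 0.0555, 0.0987]
tcp_rot: [0.729, 0.684, -0.001, -0.0]
wrist_force: [-0.5, -0.4, -2.8]
width: 0.127
```

Run:
```python
from h import *
import pickle
delta([.6152,.0584,.06],86.4)
for n in('scene','side','wrist'): 
  d=snap(n,n+'6.png');pickle.dump(d,open(n+'6.pkl','wb'))
im=cv2.imread('pics/scene6.png');cv2.imwrite('pics/scene6c.png',cv2.resize(im[140:290,200:360],None,fx=4,fy=4,interpolation=cv2.INTER_CUBIC))
```

```text
t 9.17 p [0.6104 0.0555 0.0987] yaw 86.31 tilt [-0.11 -0.1 ] F [-0.5 -0.4 -2.8] w 0.127 q [-0.01  0.52 -0.04  1.01 -0.    1.62]
shift cm (tool) [0.33 0.46 3.87] turn deg [-0.11  0.11 -0.09]
```

View pics/scene6c.png

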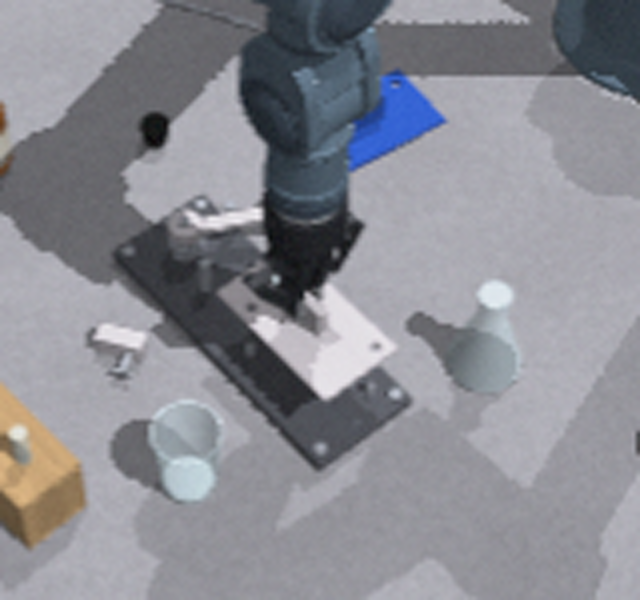

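View pics/wrist6.png

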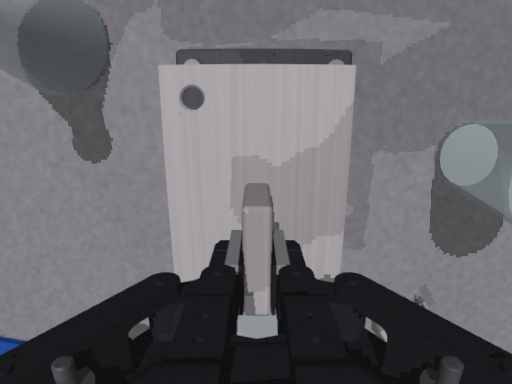

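The plate is over the slab, square with its end. I'll trim and lower it to just above the pins, then look through the hole.

Emit:
jog_arm(
  increments=[
    [0,0.3,0.4,0.7,0,0,0],
    [0,0,0,0.9,0,0,0],
    [0,0,0,0.9,0,0,0],
    [0,0,0,0.9,0,0,0],
    [0,0,0,0.6,0,0,0],
    [0,0,0,0,0,0,0],
    [0,0,0,0,0,0,0],
    [0,0,0,0,0,0,0],
  ],
)

```text
t: 9.98
eef_pos: [0.6179, 0.0589, 0.0565]
tcp_rot: [0.729, 0.684, 0.001, 0.002]
wrist_force: [-1.0, 0.2, -3.7]
width: 0.126
```

Run:
```python
from h import *
import pickle
delta([.6152,.0584,.05],86.4)
for n in('wrist',): 
  d=snap(n,n+'7.png');pickle.dump(d,open(n+'7.pkl','wb'))
im=d[1];cv2.imwrite('pics/w7c.png',cv2.resize(im[30:160,140:380],None,fx=3.3,fy=3.3,interpolation=cv2.INTER_CUBIC))
c=d[0]
print('expected pin tip A px for seat .6163,.064', pix(c,[.5907+.0,.1308,.034]), pix(c,[.5907,.1308,.034]))
```

```text
t 9.98 p [0.6179 0.0589 0.0565] yaw 86.35 tilt [ 0.18 -0.1 ] F [-1.   0.2 -3.7] w 0.126 q [-0.01  0.57 -0.09  0.92 -0.    1.63]
shift cm (tool) [-0.07 -0.27  0.65] turn deg [ 0.19  0.09 -0.05]
expected pin tip A px for seat .6163,.064 [[191.75835021  99.12112458]] [[191.75835021  99.12112458]]
```

View pics/w7c.png

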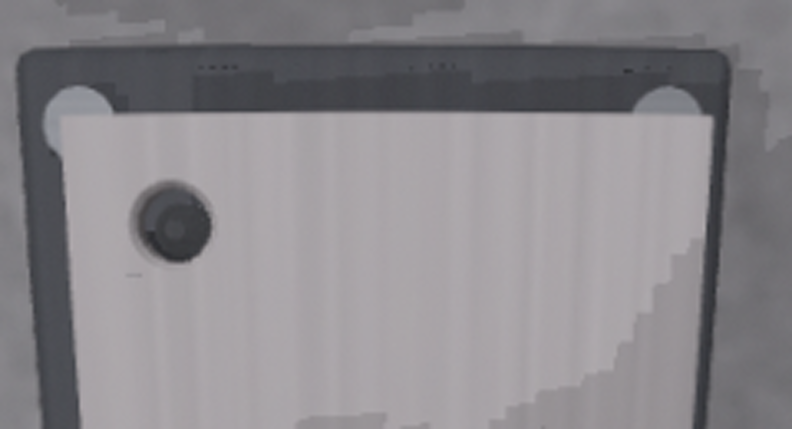

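The pin tip shows inside the hole at (192.7,99.4), against (191.8,99.1) predicted, which confirms the fix to about 0.5 mm. Trimming 2 mm sideways.

Emit:
jog_arm(
  increments=[
    [0,-0.03,-0.13,0,0.1,0,0],
    [0,0,0,0,0,0,0],
    [0,0,0,0,0,0,0],
    [0,0,0,0,0,0,0],
    [0,0,0,0,0,0,0],
    [0,0,0,0,0,0,0],
    [0,0,0,0,0,0,0],
    [0,0,0,0,0,0,0],
  ],
)

```text
t: 10.7
eef_pos: [0.6182, 0.0586, 0.0589]
tcp_rot: [0.729, 0.684, 0.001, 0.002]
wrist_force: [0.3, -0.2, -4.0]
width: 0.129
```

Run:
```python
from h import *
import pickle
delta([.6157,.0584,.05],86.4)
```

```text
t 10.7 p [0.6182 0.0586 0.0589] yaw 86.34 tilt [ 0.31 -0.1 ] F [ 0.3 -0.2 -4. ] w 0.129 q [-0.01  0.56 -0.08  0.92 -0.    1.63]
shift cm (tool) [-0.03 -0.25  0.89] turn deg [ 0.32  0.08 -0.06]
```

Emit:
jog_arm(
  increments=[
    [0,0,-0.15,0.1,0.2,0,0],
    [0,0,-0.1,0.1,0,0,0],
    [0,0,-0.05,0.1,0,0,0],
    [0,0,0,0.05,0,0,0],
    [0,0,0,0.05,0,0,0],
    [0,0,0,0.05,0,0,0],
    [0,0,0,0.05,0,0,0],
    [0,0,0,0.05,0,0,0],
  ],
)

```text
t: 11.37
eef_pos: [0.6147, 0.0588, 0.0527]
tcp_rot: [0.729, 0.684, -0.0, 0.001]
wrist_force: [-0.1, 1.0, -3.8]
width: 0.125
```

Run:
```python
from h import *
import pickle
delta([.6157,.0584,.05],86.4)
for n in('wrist',): 
  d=snap(n,n+'8.png');pickle.dump(d,open(n+'8.pkl','wb'))
im=d[1];cv2.imwrite('pics/w8c.png',cv2.resize(im[30:160,140:380],None,fx=3.3,fy=3.3,interpolation=cv2.INTER_CUBIC))
```

```text
t 11.37 p [0.6147 0.0588 0.0527] yaw 86.34 tilt [ 0.07 -0.08] F [-0.1  1.  -3.8] w 0.125 q [-0.01  0.57 -0.1   0.91 -0.    1.63]
shift cm (tool) [-0.03  0.1   0.27] turn deg [ 0.08  0.08 -0.06]
```

View pics/w8c.png

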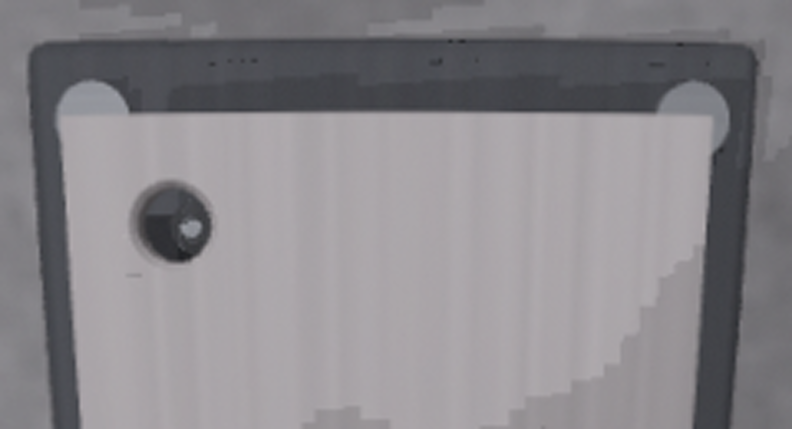

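Run:
```python
from h import *
import pickle
for f,px,p in(('wrist7.pkl',(175,230),(.6179,.0589)),('wrist8.pkl',(189,229),(.6147,.0588))):
  c,im=pickle.load(open(f,'rb'))
  q=np.array(px)/3.3+[140,30]-.35
  for z in (.034,.033): print(f,q,onz(c,[q],z))
  h=np.array([171,223])/3.3+[140,30]-.35; zt=(.0565 if '7' in f else .0527)-.0101
  H=onz(c,[h],zt); print('hole centre',H)
  e=onz(c,[np.array([105,45])/3.3+[140,30]-.35,np.array([700,47])/3.3+[140,30]-.35],.015); print('slab end yaw',np.degrees(np.arctan2(*(e[1]-e[0])[[1,0]]))+90)
```

```text
wrist7.pkl [192.68030303  99.3469697 ] [[0.59115092 0.13065654 0.034     ]]
wrist7.pkl [192.68030303  99.3469697 ] [[0.59096    0.13067684 0.033     ]]
hole centre [[0.59305989 0.13139636 0.0464    ]]
slab end yaw 86.26043695543339
wrist8.pkl [196.92272727  99.04393939] [[0.59077525 0.13046217 0.034     ]]
wrist8.pkl [196.92272727  99.04393939] [[0.59059547 0.13048276 0.033     ]]
hole centre [[0.58987771 0.13128511 0.0426    ]]
slab end yaw 86.23629669143058
```

Pin at (0.5910,0.1306), hole at (0.5899,0.1313), yaw 86.3° on the slab edge. I'll trim +1 mm / -0.7 mm and start down.

Emit:
jog_arm(
  increments=[
    [0,-0.07,0.1,0.1,0,0,0],
    [0,0,0,0.15,0,0,0],
    [0,0,0,0.2,0,0,0],
    [0,0,0,0.2,0,0,0],
    [0,0,0,0.2,0,0,0],
    [0,0,0,0.2,0,0,0],
    [0,0,0,0.1,0,0,0],
    [0,0,0,0.05,0,0,0],
  ],
)

```text
t: 12.08
eef_pos: [0.6159, 0.0579, 0.0391]
tcp_rot: [0.729, 0.684, -0.0, 0.001]
wrist_force: [0.1, 0.6, -3.6]
width: 0.131
```

Run:
```python
from h import *
delta([.6158,.0581,.031],86.3)
```

```text
t 12.08 p [0.6159 0.0579 0.0391] yaw 86.34 tilt [ 0.07 -0.08] F [ 0.1  0.6 -3.6] w 0.131 q [-0.01  0.58 -0.11  0.88 -0.    1.63]
shift cm (tool) [ 0.02 -0.01  0.81] turn deg [0.07 0.08 0.04]
```

The underside is now about 11 mm below the pin tips with no extra force, so the pins are in the holes. Continuing down.

Emit:
jog_arm(
  increments=[
    [0,0,0,0.15,0,0,0],
    [0,0,0,0.15,0,0,0],
    [0,0,0,0.15,0,0,0],
    [0,0,0,0.15,0,0,0],
    [0,0,0,0.12,0,0,0],
    [0,0,0,0.1,0,0,0],
    [0,0,0,0.1,0,0,0],
    [0,0,0,0.1,0,0,0],
  ],
)

```text
t: 12.75
eef_pos: [0.6161, 0.058, 0.0314]
tcp_rot: [0.729, 0.684, 0.0, 0.002]
wrist_force: [-3.6, -0.1, 5.4]
width: 0.131
```

Run:
```python
from h import *
delta([.6158,.0581,.031],86.3)
```

```text
t 12.75 p [0.6161 0.058  0.0314] yaw 86.36 tilt [ 0.16 -0.12] F [-3.6 -0.1  5.4] w 0.131 q [-0.01  0.59 -0.12  0.86 -0.    1.63]
shift cm (tool) [ 0.01 -0.03  0.04] turn deg [0.17 0.11 0.06]
```

Contact: z = 31.4 mm against 31.1 expected, and the force reversed to +5 N. Releasing and rising.

Emit:
jog_arm(
  increments=[
    [0.8,0,0,0,0,0,0],
    [0.8,0,0,0,0,0,0],
    [0.8,0,0,0,0,0,0],
    [0.8,0,0,0,0,0,0],
    [0.8,0,0,0,0,0,0],
    [0.8,0,0,0,0,0,0],
    [0.8,0,0,0,0,0,0],
    [0.8,0,0,0,0,0,0],
  ],
)

```text
t: 13.42
eef_pos: [0.6197, 0.058, 0.0329]
tcp_rot: [0.729, 0.684, 0.003, 0.004]
wrist_force: [0.3, 0.3, 0.0]
width: 0.799
```

Emit:
jog_arm(
  increments=[
    [0.8,0,0,-1,0,0,0],
    [0.8,0,0,-2,0,0,0],
    [0.8,0,0,-2.5,0,0,0],
    [0.8,0,0,-2.5,0,0,0],
    [0.8,0,0,-2.5,0,0,0],
    [0.8,0,0,-2.5,0,0,0],
    [0.8,0,0,-1,0,0,0],
    [0.8,0,0,0,0,0,0],
  ],
)

```text
t: 14.08
eef_pos: [0.6158, 0.0582, 0.1817]
tcp_rot: [0.729, 0.684, 0.001, 0.002]
wrist_force: [0.9, 0.4, -0.0]
width: 0.799
```

Run:
```python
from h import *
import pickle
st()
for n in('wrist','scene'): 
  d=snap(n,n+'9.png');pickle.dump(d,open(n+'9.pkl','wb'))
im=d[1];cv2.imwrite('pics/sc9c.png',cv2.resize(im[140:290,200:360],None,fx=4,fy=4,interpolation=cv2.INTER_CUBIC))
```

```text
t 14.08 p [0.6158 0.0582 0.1817] yaw 86.35 tilt [ 0.31 -0.09] F [ 0.9  0.4 -0. ] w 0.799 q [-0.01  0.48  0.11  1.19 -0.    1.63]
```

View pics/wrist9.png

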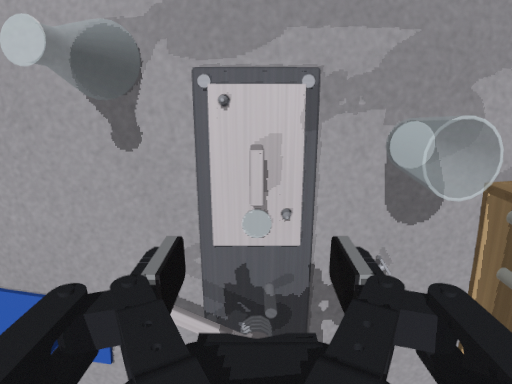

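View pics/sc9c.png

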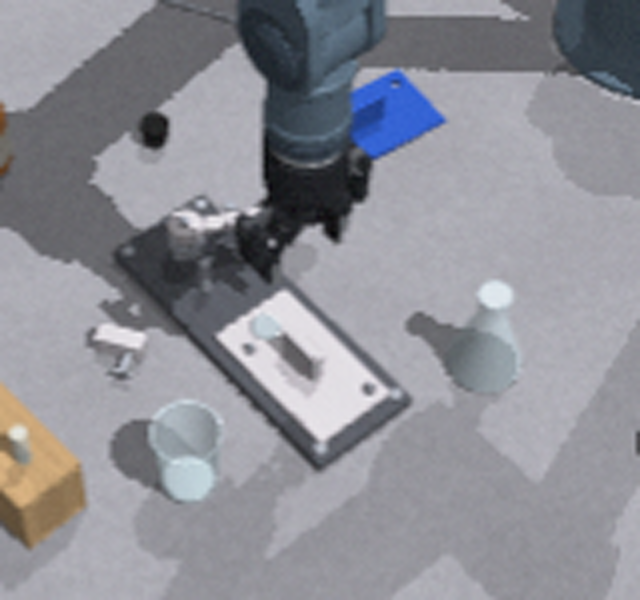

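The plate is seated with pins through both holes, at (224,100) and (287,214), and the disc at (257,222) is on the pillar side. I'll check flushness by size and compute the knob geometry.

Run:
```python
from h import *
import pickle
c,im=pickle.load(open('wrist9.pkl','rb'))
for lo in(140,150,160):
  k,W,r=plate_rect(c,im,0.021,(190,75,325,255),lo); print(r)
o=np.array([.6165,.0638]);a=np.radians(86.3);Y=np.array([np.cos(a),np.sin(a)]);X=np.array([Y[1],-Y[0]])
Wd=lambda x,y:o+X*x+Y*y
pv=Wd(0,-.185);print('pivot',pv)
for s in(0,.3,.6,.9,1.1):
  th=1.1-s; k=Wd(-.13*np.sin(th),-.185+.13*np.cos(th)); print(s,k.round(4),'tangent yaw',np.degrees(a)+np.degrees(th)-90)
for n in ('scene','side'):
  cc=cal(n); k=Wd(-.13*np.sin(1.1),-.185+.13*np.cos(1.1)); print(n,pix(cc,[[*k,.102],[*k,.057]]))
delta([*Wd(-.13*np.sin(1.1),-.185+.13*np.cos(1.1)),.18],86.3-63)
```

```text
((617.2321166992188, 66.91696166992188), (167.46644592285156, 105.57754516601562), 86.35530853271484)
((617.253662109375, 66.9806137084961), (167.31814575195312, 105.54263305664062), 86.35530090332031)
((616.8447875976562, 67.5040054321289), (166.3253936767578, 104.66007232666016), 86.35530090332031)
pivot [ 0.60456152 -0.12081439]
0 [ 0.4928 -0.0545] tangent yaw 59.32535746439055
0.3 [ 0.5173 -0.0244] tangent yaw 42.13662361046585
0.6 [ 0.5497 -0.0029] tangent yaw 24.947889756541173
0.9 [0.587 0.008] tangent yaw 7.75915590261647
1.1 [0.613  0.0089] tangent yaw -3.700000000000003
scene [[276.66282549 183.41381723]
 [276.42661256 190.34967803]]
side [[224.46735689 198.99556224]
 [225.34332343 209.6578433 ]]
t 14.18 p [0.6151 0.0582 0.1793] yaw 86.35 tilt [ 0.17 -0.09] F [ 0.3 -0.8 -0.2] w 0.798 q [-0.01  0.48  0.1   1.19 -0.    1.63]
shift cm (tool) [-12.03 -11.49  -0.09] turn deg [ 2.000e-01 -3.000e-02  6.305e+01]
```

Run:
```python
from h import *
import pickle
c,im=pickle.load(open('wrist9.pkl','rb'))
P=onz(c,[[209,84],[305,85],[300,246],[213,246]],.021)*1000;print(P.round(1).tolist(),np.linalg.norm(np.diff(P,axis=0),axis=1).round(1),P.mean(0).round(1))
c,im=pickle.load(open('w4.pkl','rb'))
print('knob',onz(c,[[101,149]],.102))
cv2.imwrite('pics/w4k.png',cv2.resize(im[110:180,80:180],None,fx=6,fy=6,interpolation=cv2.INTER_CUBIC))
```

```text
[[579.4, 145.3, 21.0], [666.5, 138.8, 21.0], [657.4, -20.7, 21.0], [567.1, -14.7, 21.0]] [ 87.4 159.8  90.5] [617.6  62.2  21. ]
knob [[ 0.49372445 -0.05425308  0.102     ]]
```

View pics/w4k.png

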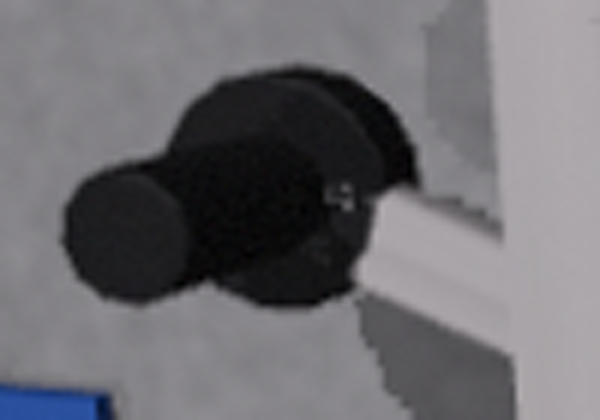

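Emit:
jog_arm(
  increments=[
    [1,0,0,0,0,0,-7],
    [1,0,0,0,0,0,-7],
    [1,0,0,0,0,0,-7],
    [1,0,0,0,0,0,-7],
    [1,0,0,0,0,0,-7],
    [1,0,0,0,0,0,-7],
    [1,0,0,0,0,0,-7],
    [1,0,0,0,0,0,-7],
  ],
)

```text
t: 14.85
eef_pos: [0.6066, 0.0582, 0.1661]
tcp_rot: [0.311, 0.95, -0.004, -0.009]
wrist_force: [0.1, 0.4, 0.5]
width: 0.998
```

Run:
```python
from h import *
delta([.493,-.0525,.17],149.3)
```

```text
t 14.85 p [0.6066 0.0582 0.1661] yaw 143.77 tilt [-1.09 -0.07] F [0.1 0.4 0.5] w 0.998 q [-0.01  0.49  0.08  1.18 -0.    0.62]
shift cm (tool) [  2.63 -15.65  -0.16] turn deg [-0.66 -0.87 -5.53]
```

Wrist ray puts the knob at (0.4937,-0.0543), against (0.4928,-0.0545) from the stand's geometry, so they agree. Moving over it.

Emit:
jog_arm(
  increments=[
    [1,0.45,-2.5,0,-0.3,-0.4,-2.7],
    [1,0.45,-2.5,0,-0.3,-0.4,-2.7],
    [1,0.2,-2.5,0,0,0,0],
    [1,0.2,-2.5,0,0,0,0],
    [1,0.2,-2.5,0,0,0,0],
    [1,0.2,-2.2,0,0,0,0],
    [1,0,0,0,0,0,0],
    [1,0,0,0,0,0,0],
  ],
)

```text
t: 15.52
eef_pos: [0.501, -0.0591, 0.1517]
tcp_rot: [0.26, 0.966, -0.001, -0.013]
wrist_force: [0.1, -0.3, -0.2]
width: 1.0
```

Run:
```python
from h import *
import pickle
d=snap('wrist','w10.png');pickle.dump(d,open('w10.pkl','wb'))
delta([.4933,-.0545,.12],149.3)
```

```text
t 15.57 p [ 0.5008 -0.0589  0.1515] yaw 149.92 tilt [-1.56  0.23] F [-0.2  0.3 -0.4] w 1.004 q [-0.24  0.3  -0.24  1.06 -0.    0.28]
shift cm (tool) [0.79 0.04 3.17] turn deg [-0.59 -1.46  0.63]
```

View pics/w10.png

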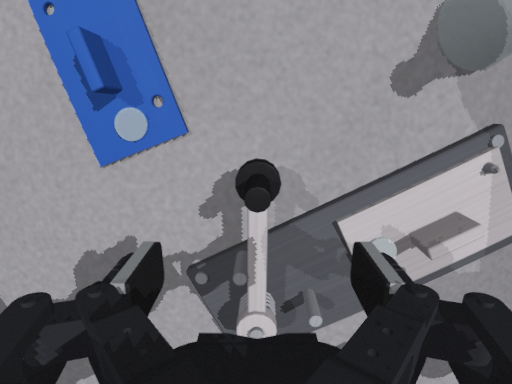

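The knob top at (257,200) is centred between the fingers, with the arm bar along the tool's x. Correcting tilt and descending.

Emit:
jog_arm(
  increments=[
    [1,0.5,0,0.5,-0.4,-1.0,0.4],
    [1,0.2,0,1,0,0,0],
    [1,0,0,1,0,0,0],
    [1,0,0,1,0,0,0],
    [1,0,0,0.5,0,0,0],
    [1,0,0,0,0,0,0],
    [1,0,0,0,0,0,0],
    [1,0,0,0,0,0,0],
  ],
)

```text
t: 16.23
eef_pos: [0.4959, -0.0499, 0.1069]
tcp_rot: [0.259, 0.966, 0.0, -0.006]
wrist_force: [-1.0, 0.8, -0.4]
width: 1.002
```

Run:
```python
from h import *
import pickle
c,_=pickle.load(open('w10.pkl','rb')); print('knob top',onz(c,[[257,199]],.102))
delta([.4933,-.0545,.068],149.3)
```

```text
knob top [[ 0.49227029 -0.05428631  0.102     ]]
t 16.23 p [ 0.4959 -0.0499  0.1069] yaw 149.93 tilt [-0.64  0.22] F [-1.   0.8 -0.4] w 1.002 q [-0.23  0.31 -0.35  0.92  0.    0.3 ]
shift cm (tool) [-0.06 -0.52  3.89] turn deg [-0.13 -0.67  0.63]
```

Emit:
jog_arm(
  increments=[
    [1,0,-0.35,0.6,-0.1,-0.5,0.5],
    [1,0,0,0.8,0,0,0],
    [1,0,0,0.8,0,0,0],
    [1,0,0,0.8,0,0,0],
    [1,0,0,0.5,0,0,0],
    [1,0,0,0.2,0,0,0],
    [1,0,0,0,0,0,0],
    [1,0,0,0,0,0,0],
  ],
)

```text
t: 16.9
eef_pos: [0.4966, -0.0525, 0.0685]
tcp_rot: [0.263, 0.965, 0.0, 0.0]
wrist_force: [-0.9, 1.2, 0.3]
width: 0.999
```

Run:
```python
from h import *
import pickle
delta([.4930,-.0545,.068],149.3)
d=snap('wrist','w11.png');
```

```text
t 16.9 p [ 0.4966 -0.0525  0.0685] yaw 149.5 tilt [0.03 0.05] F [-0.9  1.2  0.3] w 0.999 q [-0.23  0.34 -0.42  0.81  0.    0.3 ]
shift cm (tool) [ 0.21 -0.36  0.05] turn deg [0.06 0.   0.2 ]
```

View pics/w11.png

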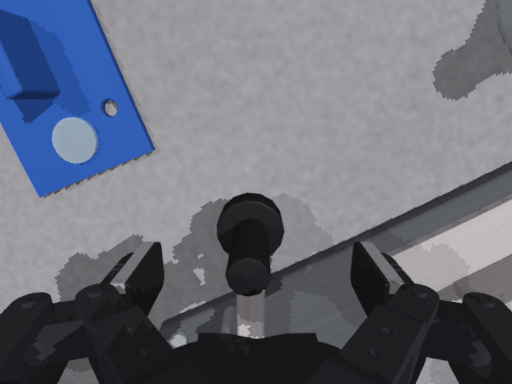

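The knob at (248,275) is between the fingers, slightly left of centre. Trimming and closing.

Emit:
jog_arm(
  increments=[
    [1,0.15,-0.25,0,0,0,0],
    [0.3,0,-0.05,0.03,0,0,0],
    [0,0,0,0.03,0,0,0],
    [0,0,0,0.03,0,0,0],
    [0,0,0,0,0,0,0],
    [0,0,0,0,0,0,0],
    [0,0,0,0,0,0,0],
    [0,0,0,0,0,0,0],
  ],
)

```text
t: 17.62
eef_pos: [0.4944, -0.0554, 0.0692]
tcp_rot: [0.263, 0.965, -0.0, 0.001]
wrist_force: [-0.5, -0.6, -1.1]
width: 0.188
```

Emit:
jog_arm(
  increments=[
    [0,0,0,0,0,0,0],
    [0,0,0,0,0,0,0],
    [0,0,0,0,0,0,0],
    [0,0,0,0,0,0,0],
    [0,0,0,0,0,0,0],
    [0,0,0,0,0,0,0],
    [0,0,0,0,0,0,0],
    [0,0,0,0,0,0,0],
  ],
)

```text
t: 18.28
eef_pos: [0.4944, -0.0554, 0.0692]
tcp_rot: [0.263, 0.965, -0.0, 0.001]
wrist_force: [-0.6, -0.1, 0.3]
width: 0.192
```

Run:
```python
from h import *
delta([.4930,-.0545,.068],149.3)
```

```text
t 18.28 p [ 0.4944 -0.0554  0.0692] yaw 149.5 tilt [ 0.15 -0.06] F [-0.6 -0.1  0.3] w 0.192 q [-0.24  0.34 -0.42  0.81 -0.    0.29]
shift cm (tool) [0.16 0.01 0.12] turn deg [0.02 0.16 0.2 ]
```

Gripped (about 16 mm on the 18 mm knob). Now I'll swing along the arc, turning the tool with it.

Emit:
jog_arm(
  increments=[
    [0,-0.01,0.4,0,0,0,1.8],
    [0,-0.02,0.6,0,0,0,2.6],
    [0,-0.02,0.7,0,0,0,3.1],
    [0,-0.02,0.7,0,0,0,3.1],
    [0,-0.02,0.7,0,0,0,3.1],
    [0,-0.02,0.7,0,0,0,3.1],
    [0,-0.02,0.5,0,0,0,2.2],
    [0,0,0.3,0,0,0,1.3],
  ],
)

```text
t: 18.95
eef_pos: [0.5238, -0.0213, 0.0691]
tcp_rot: [0.436, 0.9, -0.002, 0.001]
wrist_force: [-1.1, -1.7, 1.9]
width: 0.194
```

```bash
cat > arc.py <<'E'
from h import *
o=np.array([.6165,.0638]);a=np.radians(86.3);Y=np.array([np.cos(a),np.sin(a)]);X=np.array([Y[1],-Y[0]])
pv=o-.185*Y
def arc():
    s,R=st(); d=s['eef_pos'][:2]-pv; r=np.hypot(*d); an=np.arctan2(d[1],d[0])-a
    print('radius',r.round(4),'swing est',round(1.1-an,3),'tool-vs-radial deg',np.degrees(np.arctan2(R[1,0],R[0,0])-np.arctan2(d[1],d[0])).round(2))
E
python3 -c "
from arc import *
arc()"
```

```text
t 18.95 p [ 0.5238 -0.0213  0.0691] yaw 128.36 tilt [-0.03 -0.27] F [-1.1 -1.7  1.9] w 0.194 q [-0.16  0.39 -0.35  0.84 -0.    0.74]
radius 0.1282 swing est 0.354 tool-vs-radial deg -0.68
```

Emit:
jog_arm(
  increments=[
    [0,-0.01,0.6,0,0,0,2.6],
    [0,-0.02,0.7,0,0,0,3.1],
    [0,-0.02,0.8,0,0,0,3.5],
    [0,-0.02,0.8,0,0,0,3.5],
    [0,-0.02,0.8,0,0,0,3.5],
    [0,-0.02,0.8,0,0,0,3.5],
    [0,-0.02,0.7,0,0,0,3.1],
    [0,0,0.5,0,0,0,2.2],
  ],
)

```text
t: 19.62
eef_pos: [0.5745, 0.0036, 0.0691]
tcp_rot: [0.626, 0.78, -0.004, 0.001]
wrist_force: [-2.6, -2.8, 3.1]
width: 0.196
```

```bash
python3 -c "
from arc import *
arc()"
```

```text
t 19.62 p [0.5745 0.0036 0.0691] yaw 102.46 tilt [-0.25 -0.46] F [-2.6 -2.8  3.1] w 0.196 q [-0.1   0.48 -0.2   0.9  -0.01  1.25]
radius 0.128 swing est 0.798 tool-vs-radial deg -1.12
```

Emit:
jog_arm(
  increments=[
    [0,-0.01,0.6,0,0,0,2.5],
    [0,-0.01,0.6,0,0,0,2.5],
    [0,-0.01,0.6,0,0,0,2.5],
    [0,-0.01,0.5,0,0,0,2.2],
    [0,-0.01,0.5,0,0,0,2.0],
    [0,-0.01,0.4,0,0,0,1.5],
    [0,0,0.3,0,0,0,1.0],
    [0,0,0.3,0,0,0,0.5],
  ],
)

```text
t: 20.28
eef_pos: [0.6097, 0.0069, 0.0691]
tcp_rot: [0.724, 0.69, -0.007, -0.001]
wrist_force: [-6.5, -0.7, 3.7]
width: 0.192
```

```bash
python3 -c "
from arc import *
arc()"
```

```text
t 20.28 p [0.6097 0.0069 0.0691] yaw 87.27 tilt [-0.71 -0.5 ] F [-6.5 -0.7  3.7] w 0.192 q [-0.09  0.55 -0.08  0.95 -0.01  1.53]
radius 0.1278 swing est 1.076 tool-vs-radial deg -0.41
```

The wrist force of 6.5 N matches the spring, and swing is about 1.08. I'll press on gently to the stop.

Emit:
jog_arm(
  increments=[
    [0,0,0.2,0,0,0,0.4],
    [0,0,0.2,0,0,0,0.4],
    [0,0,0.2,0,0,0,0],
    [0,0,0.2,0,0,0,0],
    [0,0,0.2,0,0,0,0],
    [0,0,0.2,0,0,0,0],
    [0,0,0.2,0,0,0,0],
    [0,0,0.2,0,0,0,0],
  ],
)

```text
t: 20.95
eef_pos: [0.6119, 0.0068, 0.0691]
tcp_rot: [0.729, 0.684, -0.016, -0.01]
wrist_force: [-10.9, 0.2, 6.3]
width: 0.192
```

```bash
python3 -c "
from arc import *
arc()"
```

```text
t 20.95 p [0.6119 0.0068 0.0691] yaw 86.38 tilt [-2.16 -0.43] F [-10.9   0.2   6.3] w 0.192 q [-0.09  0.57 -0.04  1.   -0.01  1.55]
radius 0.1278 swing est 1.093 tool-vs-radial deg -0.31
```

The arm has stalled at about 1.093 with the force up to 11 N, so it is on the stop. I'll keep the press, settle, and check by camera.

Emit:
jog_arm(
  increments=[
    [0,0,0.2,0,-0.3,0,0],
    [0,0,0.2,0,-0.3,0,0],
    [0,0,0.2,0,-0.3,0,0],
    [0,0,0.2,0,-0.3,0,0],
    [0,0,0.2,0,-0.3,0,0],
    [0,0,0.2,0,-0.3,0,0],
    [0,0,0.2,0,-0.3,0,0],
    [0,0,0.2,0,-0.3,0,0],
  ],
)

```text
t: 21.62
eef_pos: [0.6121, 0.0067, 0.0691]
tcp_rot: [0.729, 0.684, -0.011, -0.004]
wrist_force: [-8.1, -0.3, 5.9]
width: 0.194
```

```bash
python3 -c "
from arc import *
arc()
for n in('wrist','scene','side'): snap(n,n+'12.png')
arc()
im=cv2.imread('pics/scene12.png');a=cv2.resize(im[140:290,200:360],(640,600),interpolation=cv2.INTER_CUBIC);cv2.imwrite('pics/sc12c.png',a)
"
```

```text
t 21.62 p [0.6121 0.0067 0.0691] yaw 86.38 tilt [-1.27 -0.53] F [-8.1 -0.3  5.9] w 0.194 q [-0.09  0.56 -0.06  0.97 -0.01  1.55]
radius 0.1278 swing est 1.095 tool-vs-radial deg -0.22
t 21.77 p [0.6121 0.0067 0.0691] yaw 86.38 tilt [-1.27 -0.52] F [-8.7 -1.2  5.5] w 0.189 q [-0.09  0.56 -0.06  0.97 -0.01  1.55]
radius 0.1278 swing est 1.094 tool-vs-radial deg -0.25
```

View pics/wrist12.png

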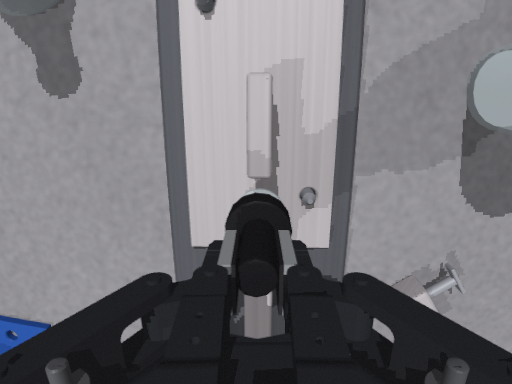

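View pics/sc12c.png

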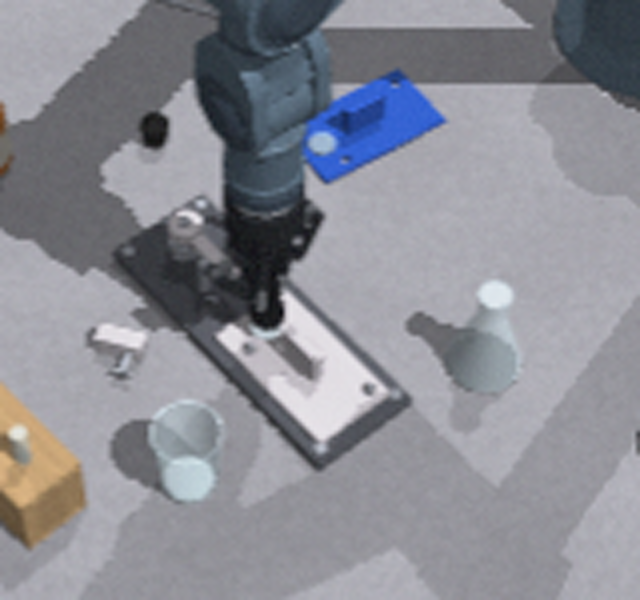

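The wrist view shows the head over the disc at (260,195), the bar along the stand's y axis, and the plate still seated with its pins through. In the scene view the flask, beaker, boss and stopper are where they were. Nothing moved over the three camera calls, so I'm handing in.

```bash
python3 -c "
from arc import *
print(env.job_done()); arc()"
```

```text
the job is handed in; nothing more can be done
None
the job is handed in; nothing more can be done
```

The plate is seated on the stand and released, and the reading arm is held at its stop by the gripper; I have handed the job in. `job_done` gives no verdict, so the result rests on the checks below.

- **Plate choice:** I took the smaller pale plate near the spatula. It measured 90 x 160 mm, while the other pale one was about 119 x 211 mm.
- **Plate seating:** I lowered it until contact at TCP height 31.4 mm, against 31.1 mm expected, then let go. Afterwards both pins showed through the holes, with the disc on the pillar side.
- **Reading arm:** I gripped the knob and swung it along its arc until it stalled. My swing estimate is 1.094 rad, with a steady push of about 8 N. That is worked out from the TCP pose, because the joint angle cannot be read directly.
- **Bystanders:** The flask, beaker, boss and stopper looked unmoved in the last picture. The brown bottle, jar and spatula were mostly or wholly outside that crop and I did not check them again, though the carry was planned clear of them.

**Checks that failed or disagreed:**
- **Plate position after release:** An automatic outline fit failed because it merged the slab's bolts with the plate. By hand-picked corners the centre was within about 2 mm of the seat.
- **Knob at rest:** The first coarse scene estimate was about 9 mm off. I used the wrist camera and the stand geometry, which agreed to 1 mm.
- **Knob radius:** It came out as 127.8 mm along the swing, against 130 mm given.
- **Tool tilt:** The tool was tilted about 1.3° under the push at the end.

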